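# Clamp the guarded vial and start the run

## Robot

A 6-joint arm with a two-finger parallel gripper is mounted at the origin on a cart in front of the work surface, level with it; the furniture and walls round the work are solid. World frame = base frame: x ahead of the robot, y to its left, z up, the work surface at z = 0. Lengths are in m, angles in degrees, forces in N, time in s.
With the tool pointing down it reaches from about 0.325 to 0.85 m from the base axis. Payload 15.5 kg.
Tool frame: the origin (TCP) lies midway between the tips of the shut fingers; the grasp point (between the pads) lies 19 mm behind it; y points along the fingers, x is the direction in which the jaws open and shut, and the axes are right-handed (so a half turn about y gives the same grasp; the last joint's range is limited). The gripper opens to 91 mm and grips with 3 to 60 N. Pads are 32 mm wide; open, the fingers measure 118 mm over their backs; the gripper's body (76 mm by 178 mm) begins 60 mm behind the grasp point.
Start: joints at [-81.904, 28.281, 77.091, -0, 74.628, -5.472], TCP at [0.147, -0.608, 0.18] pointing down, gripper open.
Joint ranges: [-166.48, 166.48], [-47.26, 123.95], [12.59, 153.08], [-70.14, 250.14], [6.76, 159.57], [-176.63, 176.63]. Speed limits (degrees/s): [108.29, 108.29, 147.25, 172.46, 172.46, 172.46].

## Interface

Orientations are given as a 3x3 rotation matrix whose columns are the frame's x, y, z axes.
In Python, from bench import ctrl gives the robot as it stands. The module is installed in compiled form; this text tells all that it offers. Calls block until the motion is done:
- ctrl.goto(position, orientation): joint-space move of the TCP to a pose.
- ctrl.move_l(position, vel=0.15, ori=None, contact_N=None): straight line of the TCP; ori=None keeps the orientation; vel is the mean speed in m/s. With contact_N (N) it stops when the force on the tool has changed by that much, and returns True; else False.
- ctrl.movej(angles): joint-space move.
- ctrl.command_gripper(opening): opening from 0.0 (shut) to 1.0 (fully open); the grip force is fixed at half the most; returns when the fingers have stopped.
- ctrl.sleep(seconds).
- ctrl.ik(position, orientation): joint angles nearest the present ones, or None.
- ctrl.read_camera(name): name is "scene" or "top" or "wrist"; returns the picture (384x512x3 uint8, blue, green, red); there is no depth.
- ctrl.camera_params(name): a dict with "fx", "fy", "cx", "cy" (pixels), "pose" (4x4, takes a point from camera to world coordinates); the wrist camera has in their place "T_tool_cam" (4x4, takes a point from camera to tool coordinates, whose origin is the TCP and whose axes are the tool frame's). Camera axes: x right, y up, looking along -z (the intrinsics and any distortion apply to the point x, -y, -z); pixel columns grow to the right and rows downward; lengths in m; the calibration is good to about 2 mm. A picture is of the moment at which its call begins: read the wrist's pose just before it. camera_params takes no time and is no camera call.
A pose or a line that the arm cannot do raises ctrl.MotionError and nothing moves.
- ctrl.sign_off(): hands the job in, once; it reports no verdict.
Readings, each from a call of its own:
- ctrl.current_t(): time.
- ctrl.current_q(): joint angles.
- ctrl.current_dq(): joint speeds.
- ctrl.current_effort(): joint torques, N m.
- ctrl.current_tool_pos(): TCP position.
- ctrl.current_eef_rot(): TCP orientation.
- ctrl.current_contact_force(): force on the tool from outside, world axes, zero at the start.
- ctrl.current_wrist_torque(): the same for the moment, N m.
- ctrl.current_grip_width(): opening from 0.0 (shut) to 1.0 (fully open).
Only numpy, scipy, OpenCV 4.12 (cv2) and the standard library are available. Lean on these libraries where they do the work, as an engineer would, in place of code of your own. Each camera call takes 0.05 s, during which the arm holds its last target.

## Task

Clamp the vial and start its run: reach down through the guard's window over the lever with the round ball end, press that lever down until it stops without touching the guard, and leave it down. Only then press the button on the control box all the way in and let it come back up. Leave the flat-paddle lever up, and do not pick up or push about anything else; nothing in this job is gripped.

Things in the scene. Friction and masses are not known exactly. Their poses are not given: they have to be found in the camera images.
- guard: Fixed guard, 210 (x) x 260 (y) mm, clear walls. Its top frame spans z = 150 to 156 mm (screw heads to 159) and has two open windows, each 84 (x) x 80 (y) mm, centred at x = -45, y = +55 and -55 mm in its frame; the top behind x = -3 mm is clear sheet. Origin on the worktop, 45 mm in +x from the bar between the windows; x away from the robot at yaw 0. Must not be touched.
- vial_station: Fixed clamp station inside the guard, under one of the two windows (either one), with a capped glass vial in its collar and the ball-ended lever above. Origin: underside of its foot, 10 mm above the worktop; axes parallel to the guard's. Its window is centred at x = -45 mm, y = 0 in this frame.
- vial_lever (a joint): Ball-ended lever of the vial station, rad: 0 fully up, 0.30 fully down at its stop (pad on the vial's cap). Hinge along y at x = +55, z = 95 mm in the station's frame; the ball is 100 mm towards -x from it. Stiff: 3 to 4 N down on the ball moves it, and it stays where it is left. Starts 0 to 0.06 down.
- vial_lever_end (a point): Centre of the black ball (24 mm diameter) on the vial lever's end; moves with the lever. In the station's frame at x = -41 mm, z = 125 mm when fully up, x = -45 mm, z = 95 mm when fully down (105 mm above the worktop).
- dish_station: Fixed clamp station like the other, under the other window, with a petri dish on a pedestal and a lever that ends in a flat paddle. Origin as for the vial station. To be left alone.
- dish_lever (a joint): Flat-paddle lever (paddle 26 by 44 by 7 mm) of the dish station, rad: 0 fully up, 0.30 fully down. Starts at 0 to 0.06; leave it there.
- control_box: Fixed grey control box, 80 (x) by 100 (y) by 38 mm high, to the right of the guard (-y). Origin: centre of its underside.
- start_button (a joint): The box's only button, m: 0 released, 0.006 fully pressed (downward); sprung, about 5 N when fully in, comes back up by itself.
- start_button_top (a point): Centre of the top face of the round grey button (28 mm diameter) on the control box, about 60 mm above the worktop when released.
- beaker: Loose empty glass beaker, 66 mm wide, 62 mm high; bystander. Origin: centre of its underside.
- spare_vial: Loose capped vial, 27 mm wide, 74 mm high, standing to the right of the guard, outside it; bystander. Origin: centre of its underside.
- spare_dish: Loose closed petri dish, 62 mm wide, 15 mm high, left of the guard; bystander. Origin: centre of its underside.
- dye_bottle: Loose small brown bottle, 44 mm wide, 78 mm high; bystander. Origin: centre of its underside.
- marker: Loose black marker pen, 127 mm long, 12 mm thick, lying in front of the guard; bystander. Origin: centre of its underside.

How it is judged:
By the outcome, as a careful person would: the job done as asked, in the order asked, and still so for the second after the job is handed in, with the robot touching nothing.
It also fails if it takes over 43 s, if anything falls off the work surface, if the arm or the gripper's body presses on something with over 40 N, if the wrist force passes 120 N, or if a joint passes its speed limit or range.

## Working session

There is one attempt and no reset: what is moved stays moved. The work goes in short steps, each a Python script; the robot and the scene stay as the last script left them, time stands still between calls to the robot, and variables do not carry over. Pictures are saved under pics/ and viewed, and the job is handed in when it is done.

```bash
mkdir -p pics
python3 - <<'E'
from bench import ctrl
import cv2,numpy as np
np.set_printoptions(precision=4,suppress=True)
for n in("scene","top","wrist"):
    cv2.imwrite(f"pics/a_{n}.png",ctrl.read_camera(n)); print(n,ctrl.camera_params(n))
print(ctrl.current_t(),ctrl.current_tool_pos(),ctrl.current_eef_rot())
E
```

```text
scene {'fx': 431.7651977810083, 'fy': 431.7651977810083, 'cx': 254.06270477935325, 'cy': 185.96757701190276, 'pose': array([[ 0.914 ,  0.295 , -0.2786,  0.2877],
       [-0.4056,  0.6405, -0.6521, -0.6333],
       [-0.0139,  0.709 ,  0.705 ,  0.8395],
       [ 0.    ,  0.    ,  0.    ,  1.    ]])}
top {'fx': 360.68934940164155, 'fy': 360.68934940164155, 'cx': 250.77107301131667, 'cy': 188.24585134838023, 'pose': array([[ 0.014 ,  0.9875, -0.1572,  0.4567],
       [-0.9999,  0.0144,  0.0016,  0.0428],
       [ 0.0039,  0.1572,  0.9876,  0.9855],
       [ 0.    ,  0.    ,  0.    ,  1.    ]])}
wrist {'fx': 302.5831405046708, 'fy': 302.5831405046708, 'cx': 252.68904484417973, 'cy': 190.8406663140647, 'T_tool_cam': array([[ 1.    ,  0.0002,  0.0001,  0.0003],
       [ 0.    ,  0.2643, -0.9644, -0.2045],
       [-0.0002,  0.9644,  0.2643,  0.0753],
       [ 0.    ,  0.    ,  0.    ,  1.    ]])}
0.15 [ 0.1466 -0.6073  0.1798] [[ 0.2346 -0.0001  0.9721]
 [-0.9721  0.0009  0.2346]
 [-0.0009 -1.      0.0001]]
```

View pictures.

View pics/a_scene.png

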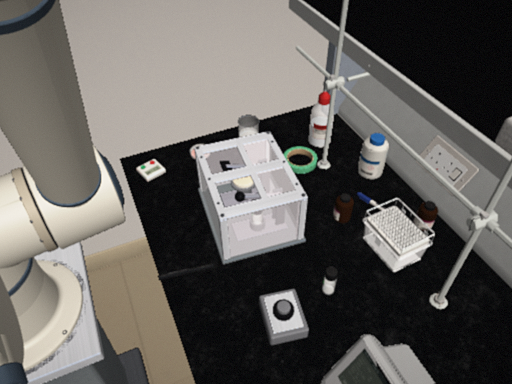

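View pics/a_top.png

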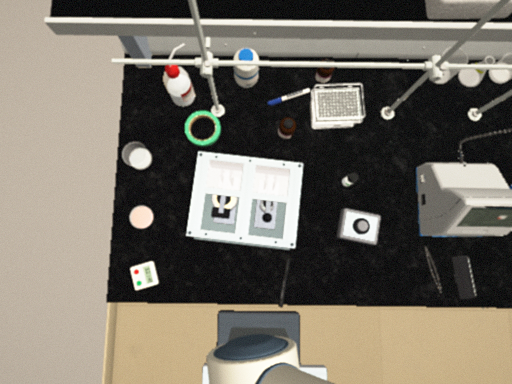

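View pics/a_wrist.png

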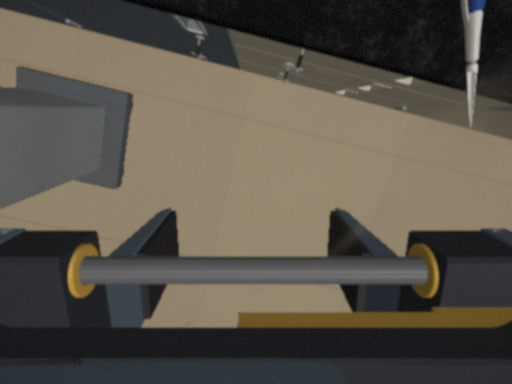

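Run:
```python
import cv2
a=cv2.imread("pics/a_top.png")[145:255,180:390]
cv2.imwrite("pics/a_topz.png",cv2.resize(a,None,fx=3.8,fy=3.8,interpolation=cv2.INTER_CUBIC))
a=cv2.imread("pics/a_scene.png")[130:350,180:350]
cv2.imwrite("pics/a_scenez.png",cv2.resize(a,None,fx=2.7,fy=2.7,interpolation=cv2.INTER_CUBIC))
```

```text
(no output)
```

View pics/a_topz.png

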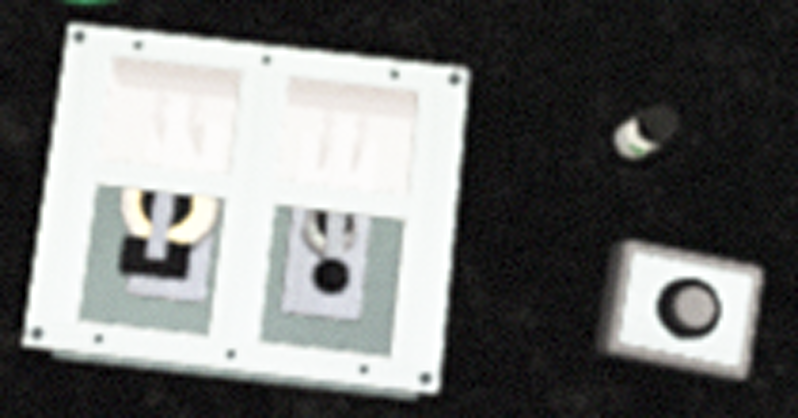

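View pics/a_scenez.png

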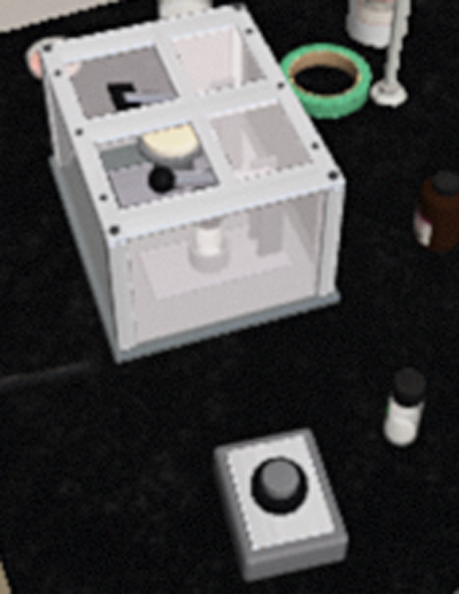

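```bash
cat > h.py <<'E'
import numpy as np,cv2
from bench import ctrl
np.set_printoptions(precision=4,suppress=True)
T=np.array
def cam(n,pos=None,rot=None):
    p=ctrl.camera_params(n)
    if n=="wrist":
        M=np.eye(4);M[:3,:3]=rot;M[:3,3]=pos;P=M@p["T_tool_cam"]
    else:P=p["pose"]
    return p,np.array(P)
def ray(c,uv):
    p,P=c
    d=T([(uv[0]-p["cx"])/p["fx"],-(uv[1]-p["cy"])/p["fy"],-1.])
    d=P[:3,:3]@d
    return P[:3,3],d/np.linalg.norm(d)
def atz(c,uv,z):
    o,d=ray(c,uv);return o+d*(z-o[2])/d[2]
def tri(obs):
    A=np.zeros((3,3));b=np.zeros(3);R=[ray(c,u) for c,u in obs]
    for o,d in R:
        M=np.eye(3)-np.outer(d,d);A+=M;b+=M@o
    x=np.linalg.solve(A,b)
    return x,[np.linalg.norm(np.cross(x-o,d)) for o,d in R]
def proj(c,x):
    p,P=c;q=P[:3,:3].T@(T(x)-P[:3,3])
    return T([p["cx"]+p["fx"]*q[0]/-q[2],p["cy"]+p["fy"]*-q[1]/-q[2]])
E
python3 - <<'E'
from h import *
t=cam("top");s=cam("scene")
tz=lambda x,y:((x+.5)/3.8+180-.5,(y+.5)/3.8+145-.5)
sz=lambda x,y:((x+.5)/2.7+180-.5,(y+.5)/2.7+130-.5)
pts={"ball":(tz(331,276),sz(161,179)),"button":(tz(694,305),sz(280,478)),
"near_L":(tz(37,333),sz(48,47)),"near_R":(tz(426,378),sz(115,231)),"far_L":(tz(79,36),sz(239,10)),"far_R":(tz(454,78),sz(333,175)),
"vialcap":(tz(660,122),sz(408,382)),"paddle":(tz(153,257),sz(122,95))}
for k,(a,b) in pts.items(): print(k,*tri([(t,a),(s,b)]))
for n,a in dict(nl=(80,320),nr=(391,355),fr=(408,215),fl=(276,206),nl2=(262,339)).items(): print("win",n,atz(t,tz(*a),.156))
for a in [(628,240),(763,267),(748,380),(605,350)]: print("box",atz(t,tz(*a),.038))
E
```

```text
ball [0.5231 0.0029 0.1351] [np.float64(0.00032928948187438753), np.float64(0.00032928948187445844)]
button [ 0.5127 -0.2468  0.0547] [np.float64(0.0009124512481722131), np.float64(0.0009124512481722355)]
near_L [0.485  0.1798 0.1583] [np.float64(0.0001678699097417238), np.float64(0.00016786990974165426)]
near_R [ 0.4615 -0.0534  0.1566] [np.float64(4.9575322610507196e-05), np.float64(4.9575322610382844e-05)]
far_L [0.6697 0.162  0.1527] [np.float64(0.00014212950662305723), np.float64(0.00014212950662322542)]
far_R [ 0.6447 -0.0713  0.1571] [np.float64(0.0005123163550808295), np.float64(0.0005123163550807147)]
vialcap [ 0.6352 -0.2225  0.0721] [np.float64(0.000835621606542831), np.float64(0.000835621606542627)]
paddle [0.5322 0.1138 0.1357] [np.float64(0.001398835149211754), np.float64(0.0013988351492117764)]
win nl [0.4931 0.1546 0.156 ]
win nr [ 0.4749 -0.0326  0.156 ]
win fr [ 0.5596 -0.0429  0.156 ]
win fl [0.5639 0.0376 0.156 ]
win nl2 [0.4833 0.045  0.156 ]
box [ 0.5589 -0.208   0.038 ]
box [ 0.5415 -0.3011  0.038 ]
box [ 0.4639 -0.2875  0.038 ]
box [ 0.4829 -0.1901  0.038 ]
```

```bash
cat >> h.py <<'E'
yaw=np.radians(-5.7)
gx=T([np.cos(yaw),np.sin(yaw),0]);gy=T([-np.sin(yaw),np.cos(yaw),0])
R0=np.column_stack([-gy,[0,0,-1],gx])
def snap(name):
    p=T(ctrl.current_tool_pos());r=T(ctrl.current_eef_rot())
    im=ctrl.read_camera("wrist");cv2.imwrite(f"pics/{name}.png",im)
    np.savez(f"{name}.npz",p=p,r=r)
def wcam(name):
    d=np.load(f"{name}.npz");return cam("wrist",d["p"],d["r"])
E
python3 - <<'E'
from h import *
ctrl.move_l([.147,-.607,.32],vel=.2)
print(ctrl.current_t(),ctrl.ik([.46,.01,.30],R0))
ctrl.goto([.46,.01,.30],R0);print(ctrl.current_t(),ctrl.current_q())
ctrl.command_gripper(0.);print(ctrl.current_t(),ctrl.current_grip_width(),ctrl.current_tool_pos())
snap("w1")
a=cv2.imread("pics/w1.png");cv2.imwrite("pics/w1b.png",cv2.resize(a,None,fx=1.5,fy=1.5))
E
```

```text
1.0 [-6.1973  8.4418 88.045  -0.     83.5133 89.5027]
3.4583 [-6.2526  8.4572 88.0275 -0.0055 83.512  89.4808]
4.825 0.006808957624993601 [0.46 0.01 0.3 ]
```

View pics/w1b.png

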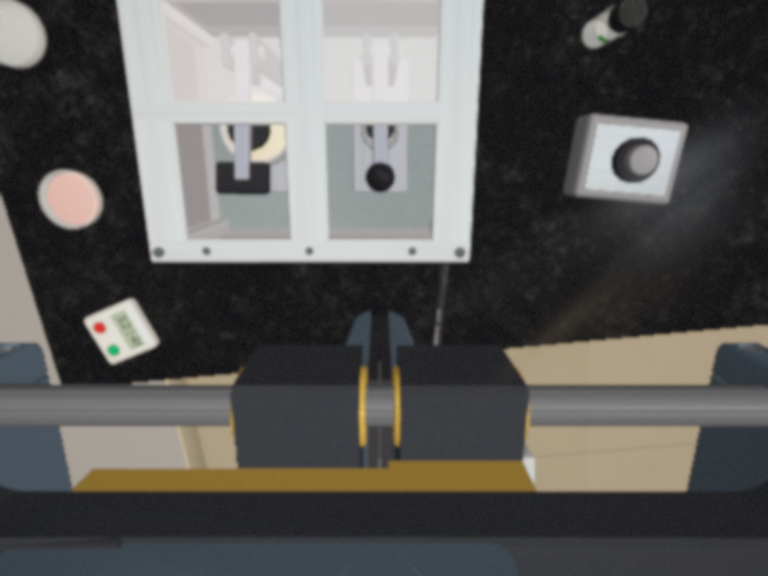

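Run:
```python
from h import *
t=cam("top");s=cam("scene");w=wcam("w1")
tz=lambda x,y:((x+.5)/3.8+180-.5,(y+.5)/3.8+145-.5)
sz=lambda x,y:((x+.5)/2.7+180-.5,(y+.5)/2.7+130-.5)
wz=lambda x,y:((x+.5)/1.5-.5,(y+.5)/1.5-.5)
print(tri([(t,tz(331,276)),(s,sz(161,179)),(w,wz(380,178))]))
print(atz(w,wz(380,178),.135))
print(tri([(t,tz(694,305)),(s,sz(280,478)),(w,wz(643,158))]),atz(w,wz(643,158),.06))
c=[atz(w,wz(*a),.156) for a in [(325,123),(436,124),(432,243),(326,240)]]
print(T(c),np.mean(c,0),yaw)
print(ctrl.ik([.52,.0035,.19],R0),ctrl.ik([.515,-.247,.05],R0))
```

```text
(array([0.523, 0.003, 0.135]), [np.float64(0.0004259424346796488), np.float64(0.00025189656225916256), np.float64(0.00021398123940644844)])
[0.5229 0.0032 0.135 ]
(array([ 0.513 , -0.2471,  0.0552]), [np.float64(0.0005467043396352741), np.float64(0.0013770823911938756), np.float64(0.0009692511369216994)]) [ 0.514  -0.2451  0.06  ]
[[ 0.5661  0.039   0.156 ]
 [ 0.5575 -0.041   0.156 ]
 [ 0.4707 -0.0321  0.156 ]
 [ 0.4813  0.0494  0.156 ]] [0.5189 0.0038 0.156 ] -0.09948376736367678
[-6.1957 19.25   91.0018 -0.     69.7482 89.5043] [-31.6125  33.0349  92.7831  -0.      54.182   64.0875]
```

Run:
```python
from h import *
P=[.5200,.0033]
ctrl.goto(P+[.20],R0); print(ctrl.current_t(),ctrl.current_tool_pos(),ctrl.current_contact_force())
ctrl.move_l(P+[.152],vel=.08)
f0=T(ctrl.current_contact_force());print(f0)
h=ctrl.move_l(P+[.108],vel=.025,contact_N=15)
print(h,ctrl.current_t(),ctrl.current_tool_pos(),T(ctrl.current_contact_force())-f0)
```

```text
5.4167 [0.5197 0.0034 0.2005] [ 0.1201 -0.8742 -0.3859]
[ 0.3187 -0.1473 -0.0861]
False 8.075 [0.5202 0.0033 0.1081] [-2.3905  0.3115  2.1404]
```

Run:
```python
from h import *
snap("w2");s=ctrl.read_camera("scene");t=ctrl.read_camera("top")
z=lambda a,f:cv2.resize(a,None,fx=f,fy=f,interpolation=cv2.INTER_CUBIC)
cv2.imwrite("pics/b_s.png",z(s[130:290,180:350],3.5));cv2.imwrite("pics/b_t.png",z(t[145:255,180:310],5))
cv2.imwrite("pics/w2b.png",z(cv2.imread("pics/w2.png"),1.5))
print(ctrl.current_contact_force())
```

```text
[-1.0871 -0.19    2.1098]
```

View pics/b_s.png

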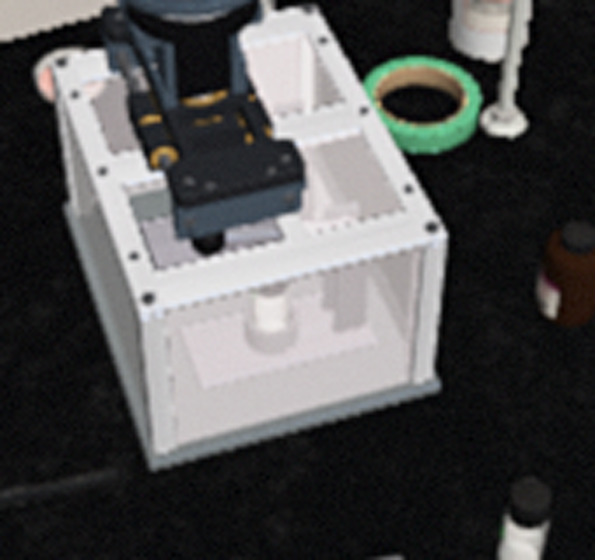

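View pics/w2b.png

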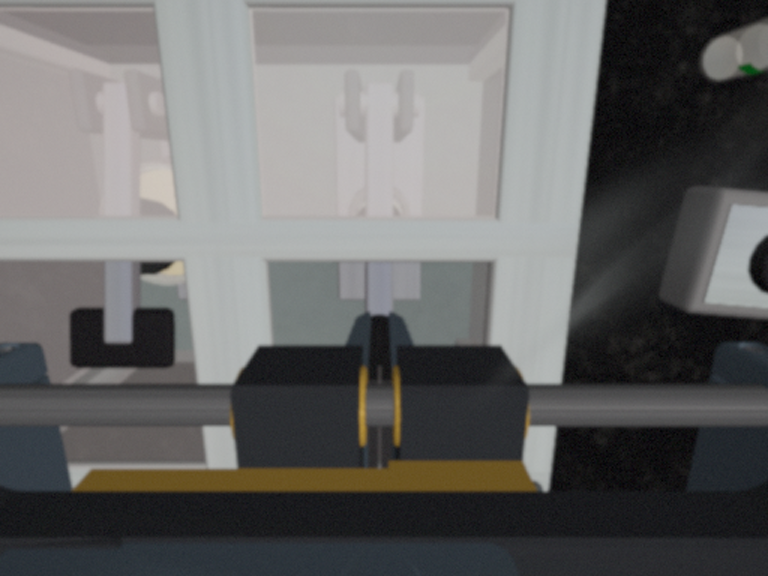

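```bash
python3 - <<'E'
from h import *
s=cam("scene")
for n,x in dict(up=(.523,.003,.135),down=(.519,.0035,.105),tcp=(.52,.0033,.108),half=(.521,.003,.117)).items():
    u=proj(s,x);print(n,(u-[180,130])*3.5)
print(ctrl.current_effort(),ctrl.current_grip_width())
E
python3 -c "
import cv2
a=cv2.imread('pics/w2.png')[160:250,200:310];cv2.imwrite('pics/w2c.png',cv2.resize(a,None,fx=6,fy=6,interpolation=cv2.INTER_CUBIC))"
```

```text
up [207.9614 230.8108]
down [203.7965 263.6222]
tcp [205.1338 260.2741]
half [206.1816 250.7776]
[ -0.0909 -72.8733 -30.1809   0.0333  -0.6517   0.0008] 0.00291338623262286
```

View pics/w2c.png

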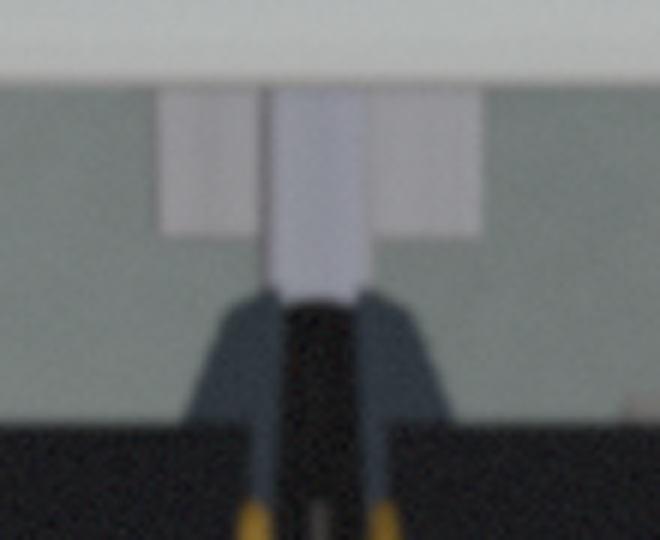

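View pics/b_t.png

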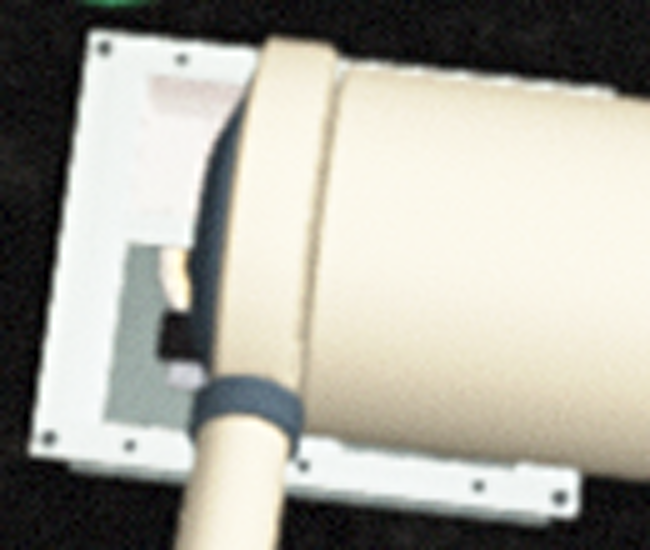

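```bash
python3 - <<'E'
from h import *
w=wcam("w2");w1=wcam("w1")
h=T([.519,.0035,.105])+.1*gx
for th in (0,.1,.2,.3,.35):
    # ball center: up at (-96,+30) rel hinge ; rotate down
    v=T([-.096,.030]);c,s=np.cos(th),np.sin(th)
    x=v[0]*c-v[1]*s; z=v[0]*s+v[1]*c   # rotate so z falls
    b=T([h[0],h[1],.105])+x*gx+T([0,0,z])
    u=proj(w,b);e=proj(w,b+.012*gx);sd=proj(w,b+.012*gy)
    print(th,b,(u-[200,160])*6,(e-[200,160])*6,(sd-[200,160])*6, "w1",proj(w1,b)*1.5)
print((proj(w,[.52,.0033,.108])-[200,160])*6)
E
python3 -c "
import cv2
a=cv2.imread('pics/w1.png')[60:250,200:310];cv2.imwrite('pics/w1c.png',cv2.resize(a,None,fx=3.1,fy=3.1,interpolation=cv2.INTER_CUBIC))"
```

```text
0 [0.523  0.0031 0.135 ] [315.2731 404.5374] [315.2273 296.0746] [200.9083 404.5566] w1 [379.8482 177.6297]
0.1 [0.5205 0.0034 0.1253] [315.3412 392.235 ] [315.2989 289.0989] [206.709  392.2535] w1 [379.8294 180.4032]
0.2 [0.519  0.0035 0.1153] [315.4007 372.5192] [315.3613 274.0496] [211.9222 372.5371] w1 [379.8115 181.8132]
0.3 [0.5184 0.0036 0.1053] [315.4522 346.5476] [315.4154 252.1531] [216.5868 346.5652] w1 [379.7946 181.9518]
0.35 [0.5185 0.0035 0.1003] [315.4752 331.5258] [315.4395 238.966 ] [218.7258 331.5432] w1 [379.7866 181.5734]
[316.2671 341.9444]
```

View pics/w1c.png

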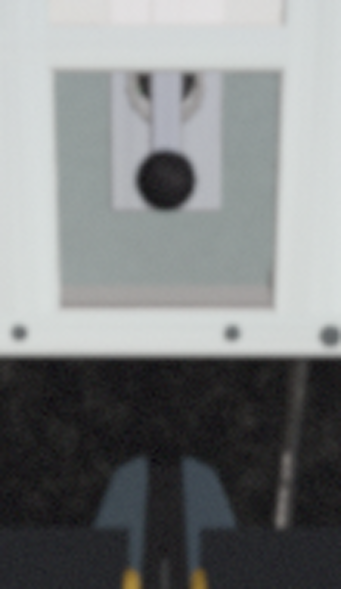

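Run:
```python
from h import *
P=[.5200,.0033]
for z in (.118,.128,.15):
    ctrl.move_l(P+[z],vel=.06); print(z,T(ctrl.current_contact_force()))
ctrl.move_l(P+[.20],vel=.15)
snap("w3")
ctrl.move_l([.47,.0083,.24],vel=.2);snap("w4");print(ctrl.current_t())
cv2.imwrite("pics/w4b.png",cv2.resize(cv2.imread("pics/w4.png"),None,fx=1.5,fy=1.5))
```

```text
0.118 [ 0.5405  0.8246 -1.1155]
0.128 [-0.4294  0.861   0.0757]
0.15 [0.6556 0.1221 0.1754]
10.4333
```

View pics/w4b.png

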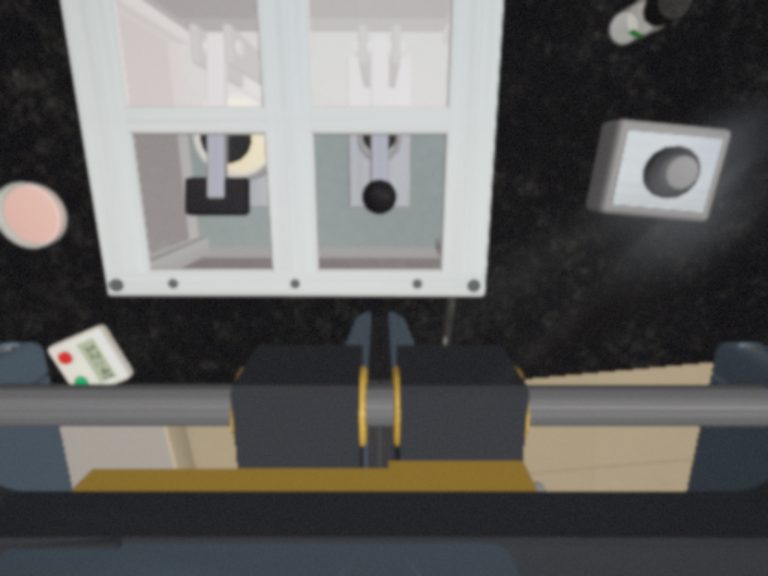

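View pics/w3.png

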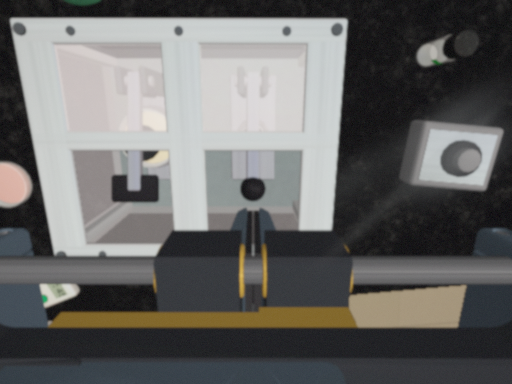

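Run:
```python
from h import *
im3=cv2.imread("pics/w3.png");im4=cv2.imread("pics/w4.png")
def blob(im,u,v,r=16):
    g=cv2.cvtColor(im[v-r:v+r+1,u-r:u+r+1],cv2.COLOR_BGR2GRAY)
    m=(g<70).astype(np.uint8);n,l,st,c=cv2.connectedComponentsWithStats(m)
    k=l[r,r];return c[k]+[u-r,v-r],st[k]
b3,s3=blob(im3,253,188);b4,s4=blob(im4,253,131);b1,s1=blob(cv2.imread("pics/w1.png"),253,118)
print(b1,s1,b3,s3,b4,s4)
print(tri([(wcam("w3"),b3),(wcam("w4"),b4)]))
h=T([.519,.0035,.105])+.1*gx
for th in (0,.1,.2,.25,.3):
    c,s=np.cos(th),np.sin(th);x=-.096*c-.03*s;z=-.096*s+.03*c
    b=h+x*gx+T([0,0,z]);print(th,b,proj(wcam("w3"),b),proj(wcam("w4"),b))
cv2.imwrite("pics/w3c.png",cv2.resize(im3[140:260,190:320],None,fx=4.5,fy=4.5,interpolation=cv2.INTER_CUBIC))
```

```text
[252.9793 117.8257] [  8   7  17  18 241] [252.2837 188.6058] [  4   6  24  22 416] [252.3547 130.9186] [  5   6  21  21 344]
(array([0.5227, 0.0034, 0.1315]), [np.float64(1.6090820182807376e-05), np.float64(1.6090820182822775e-05)])
0 [0.523  0.0031 0.135 ] [252.618  189.2289] [252.6299 130.8223]
0.1 [0.5205 0.0034 0.1253] [252.6235 189.1293] [252.6344 132.6026]
0.2 [0.519  0.0035 0.1153] [252.6285 188.0198] [252.6385 133.3248]
0.25 [0.5186 0.0035 0.1103] [252.6307 187.1202] [252.6404 133.3169]
0.3 [0.5184 0.0036 0.1053] [252.6329 186.0076] [252.6422 133.0774]
```

View pics/w3c.png

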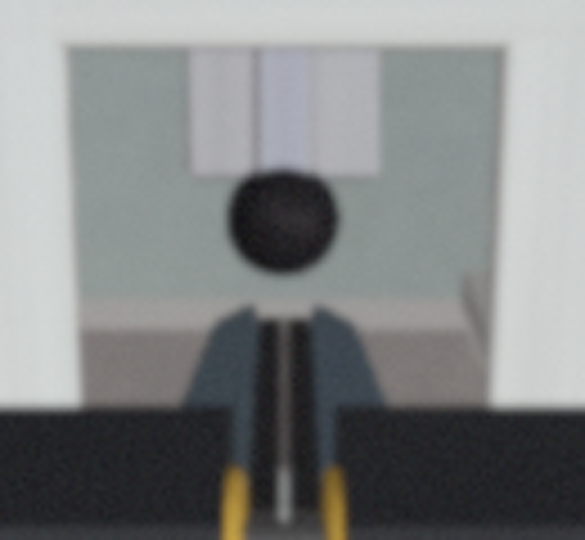

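Run:
```python
from h import *
w=wcam("w2")
for n,a in dict(fl=(.5657,.039),fr=(.5575,-.041),nr=(.4735,-.0325)).items():
    print(n,proj(w,[*a,.156])*1.5,proj(w,[*a,.150])*1.5)
d=np.load("w2.npz");print(d["p"],d["r"])
# dish paddle, ball up, in w2b
for x in [(.5322,.1138,.1357),(.513,-.247,.057)]: print(proj(w,x)*1.5)
```

```text
fl [265.3494 260.7842] [269.3221 257.3363]
fr [493.4964 261.3288] [489.5044 257.8626]
nr [479.2704 467.1331] [476.1892 457.7451]
[0.5202 0.0033 0.1081] [[-0.0994  0.0004  0.9951]
 [-0.9951 -0.     -0.0994]
 [ 0.     -1.      0.0004]]
[113.9625 345.8617]
[812.2009 265.4636]
```

Run:
```python
from h import *
s=ctrl.read_camera("scene");t=ctrl.read_camera("top")
p=T(ctrl.current_tool_pos());c=cam("scene");print(p,proj(c,p),proj(c,p+[0,0,.033]),proj(c,p+[0,0,.079]))
cv2.imwrite("pics/c_s.png",cv2.resize(s[60:260,170:330],None,fx=3,fy=3,interpolation=cv2.INTER_CUBIC))
cv2.imwrite("pics/c_s0.png",s)
for dz in(0,.033,.079): print((proj(c,p+[0,0,dz])-[170,60])*3)
cv2.imwrite("pics/a_wc.png",cv2.resize(cv2.imread("pics/a_wrist.png")[190:345,60:460],None,fx=2,fy=2,interpolation=cv2.INTER_CUBIC))
```

```text
[0.4703 0.0082 0.2391] [212.9821 167.1122] [211.654  154.9864] [209.6795 136.9589]
[128.9462 321.3365]
[124.9619 284.9592]
[119.0385 230.8767]
```

View pics/c_s.png

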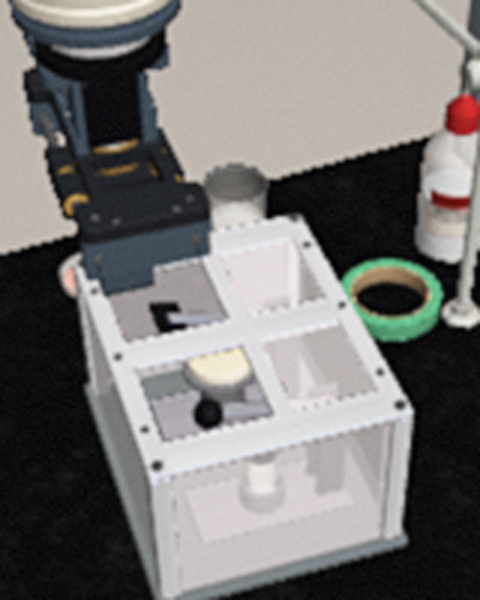

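View pics/a_wc.png

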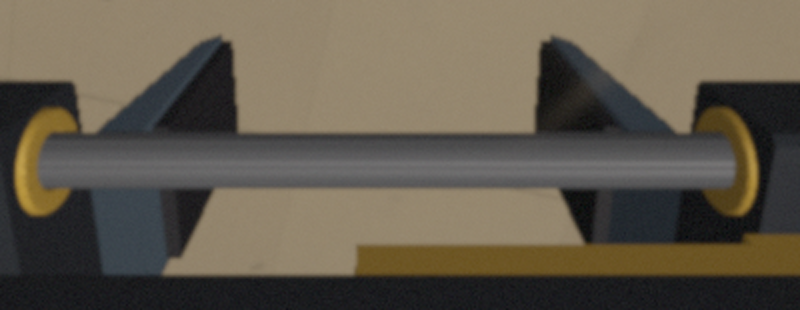

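Run:
```python
from h import *
p=T(ctrl.current_tool_pos());c=cam("scene")
for dy in(-.089,.089):
  for dx in(-.038,.038):
    for dz in (.079,.112): print(dy,dx,dz,(proj(c,p+[0,0,dz]+dy*gy+dx*gx)-[170,60])*3)
for dx in(-.016,.016):
  for dy in (-.0135,.0135):
   for dz in(0,.033): print("tip",dx,dy,dz,(proj(c,p+[0,0,dz]+dx*gx+dy*gy)-[170,60])*3)
im=cv2.imread("pics/c_s0.png")
cv2.imwrite("pics/c_s2.png",cv2.resize(im[100:190,180:260],None,fx=7,fy=6.6,interpolation=cv2.INTER_CUBIC))
```

```text
-0.089 -0.038 0.079 [ 93.3052 332.5256]
-0.089 -0.038 0.112 [ 87.5456 290.4461]
-0.089 0.038 0.079 [215.711  304.6103]
-0.089 0.038 0.112 [213.8135 262.5703]
0.089 -0.038 0.079 [ 33.7056 165.7921]
0.089 -0.038 0.112 [ 27.1455 125.0855]
0.089 0.038 0.079 [140.8888 144.5656]
0.089 0.038 0.112 [137.2765 104.0443]
tip -0.016 -0.0135 0 [111.0412 339.1921]
tip -0.016 -0.0135 0.033 [106.5124 302.7675]
tip -0.016 0.0135 0 [101.7337 314.0271]
tip -0.016 0.0135 0.033 [ 97.0519 277.6938]
tip 0.016 -0.0135 0 [156.5107 328.7404]
tip 0.016 -0.0135 0.033 [153.2426 292.3211]
tip 0.016 0.0135 0 [146.3554 303.9754]
tip 0.016 0.0135 0.033 [142.887  267.6571]
```

View pics/c_s2.png

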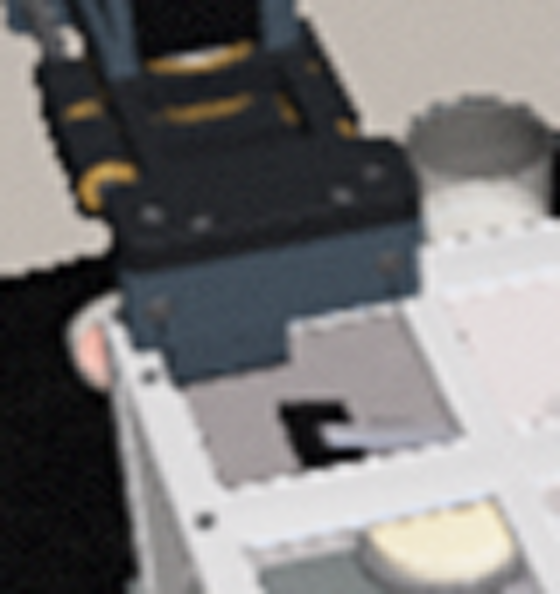

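Run:
```python
from h import *
P=[.5200,.0033]
ctrl.move_l(P+[.20],vel=.2)
ctrl.move_l(P+[.12],vel=.12)
f0=T(ctrl.current_contact_force());print(ctrl.current_t(),f0)
h=False
for z in (.104,.098,.092,.088):
    h=ctrl.move_l(P+[z],vel=.04,contact_N=15)
    print(h,ctrl.current_t(),ctrl.current_tool_pos(),T(ctrl.current_contact_force())-f0)
    if h:break
if not h:
    h=ctrl.move_l(P+[.072],vel=.02,contact_N=15)
    print(h,ctrl.current_t(),ctrl.current_tool_pos(),T(ctrl.current_contact_force())-f0)
```

```text
11.825 [ 0.2518 -0.5145  0.7809]
False 12.375 [0.52   0.0033 0.1038] [-0.6362  1.1923 -0.323 ]
False 12.675 [0.52   0.0033 0.0978] [-0.9637  0.6772 -0.2732]
False 12.975 [0.5199 0.0033 0.0917] [-0.0609  0.8252 -0.4537]
False 13.225 [0.52   0.0033 0.0878] [ 0.2499  0.5156 -1.2593]
True 13.6667 [0.5198 0.0034 0.0825] [-3.8281  1.0252 16.8667]
```

Run:
```python
from h import *
print(ctrl.current_contact_force(),ctrl.current_tool_pos())
snap("w5");s=ctrl.read_camera("scene")
z=lambda a,f:cv2.resize(a,None,fx=f,fy=f,interpolation=cv2.INTER_CUBIC)
cv2.imwrite("pics/d_s.png",z(s[130:250,180:310],5))
cv2.imwrite("pics/w5b.png",z(cv2.imread("pics/w5.png"),1.5))
```

```text
[-3.5763  0.5107 17.6476] [0.5198 0.0034 0.0825]
```

View pics/d_s.png

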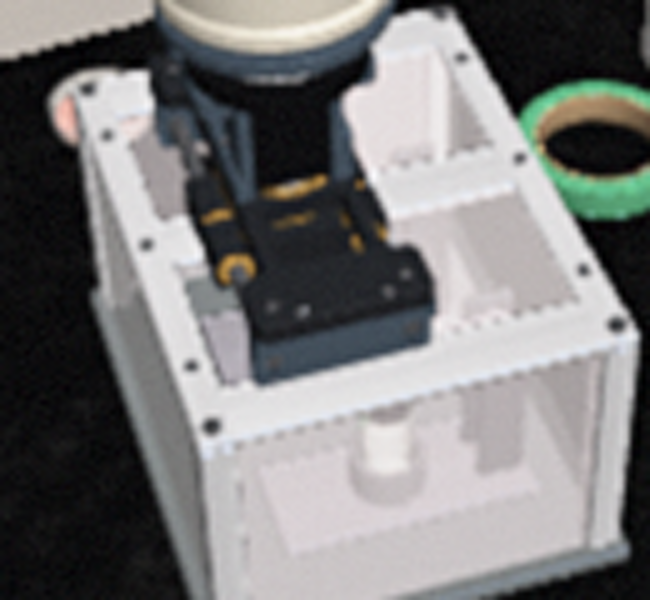

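View pics/w5b.png

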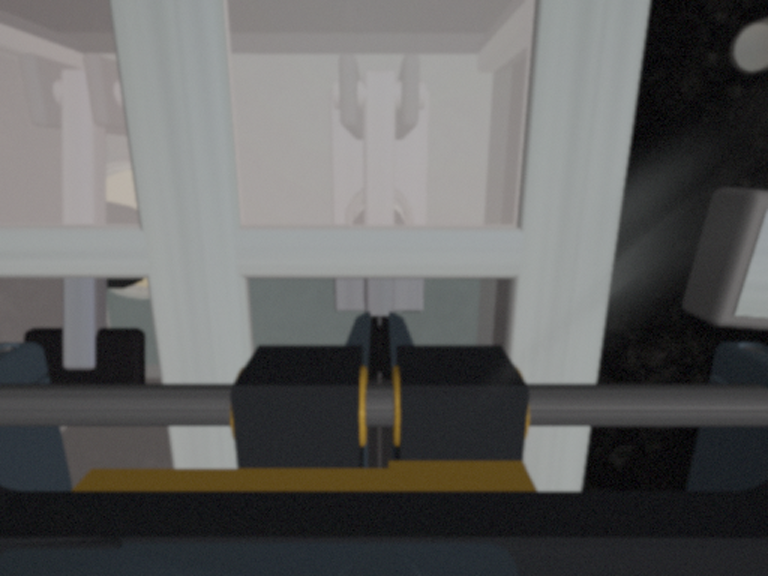

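Run:
```python
from h import *
w=wcam("w5");s=cam("scene")
h=T([.519,.0035,.105])+.1*gx
for th in (0,.06,.15,.2,.25,.3):
    c,si=np.cos(th),np.sin(th);x=-.096*c-.03*si;z=-.096*si+.03*c
    b=h+x*gx+T([0,0,z]);
    # silhouettes: sphere top in image
    P=w[1];o=P[:3,3];v=b-o;up=P[:3,1];up=up-v*(up@v)/(v@v);up/=np.linalg.norm(up)
    print(th,proj(w,b)*1.5,"edge",proj(w,b+.012*up)*1.5)
p=T([.5198,.0034,.0825])
for dz in(.079,.112):
  for dy in(-.089,-.08):
    print(dz,dy,[(proj(s,p+[0,0,dz]+dy*gy+dx*gx)-[180,130])*5 for dx in(-.038,.038)])
a=cv2.imread("pics/w5.png")[170:250,200:310];cv2.imwrite("pics/w5c.png",cv2.resize(a,None,fx=7,fy=7,interpolation=cv2.INTER_CUBIC))
```

```text
0 [378.8775 366.8542] edge [378.8775 333.8917]
0.06 [378.8865 364.1057] edge [378.8865 332.3071]
0.15 [378.8987 358.6339] edge [378.8987 328.4412]
0.2 [378.9048 354.9818] edge [378.9048 325.6116]
0.25 [378.9106 350.9442] edge [378.9106 322.3487]
0.3 [378.9159 346.5572] edge [378.9159 318.6902]
0.079 -0.089 [array([261.4704, 455.8929]), array([435.4385, 411.0971])]
0.079 -0.08 [array([255.4252, 440.2363]), array([428.3387, 396.017 ])]
0.112 -0.089 [array([257.4004, 402.3171]), array([436.0293, 357.3208])]
0.112 -0.08 [array([251.2224, 386.617 ]), array([428.7395, 342.2143])]
```

View pics/w5c.png

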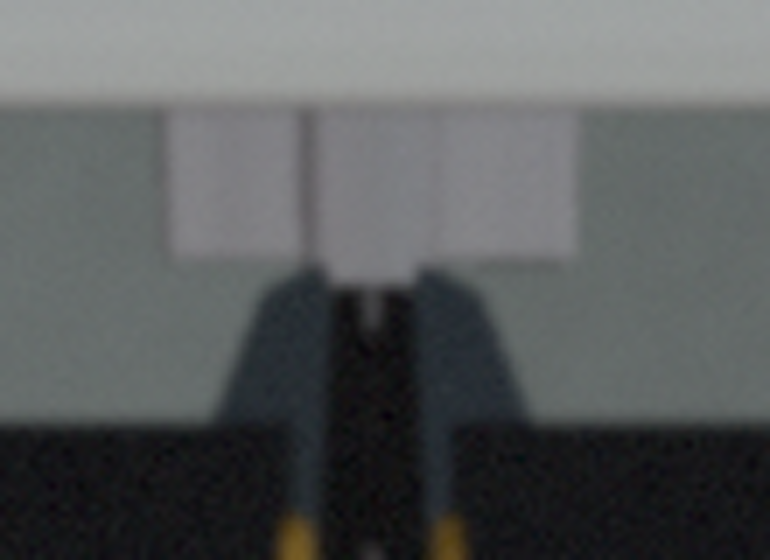

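Run:
```python
from h import *
P=[.5200,.0033]
ctrl.move_l(P+[.20],vel=.15)
snap("w6")
ctrl.move_l([.47,.0083,.24],vel=.2);snap("w7");print(ctrl.current_t())
s=ctrl.read_camera("scene")
z=lambda a,f:cv2.resize(a,None,fx=f,fy=f,interpolation=cv2.INTER_CUBIC)
cv2.imwrite("pics/e_s.png",z(s[100:250,180:310],4))
cv2.imwrite("pics/w7b.png",z(cv2.imread("pics/w7.png"),1.5))
def blob(im,u,v,r=16):
    g=cv2.cvtColor(im[v-r:v+r+1,u-r:u+r+1],cv2.COLOR_BGR2GRAY)
    m=(g<70).astype(np.uint8);n,l,st,c=cv2.connectedComponentsWithStats(m)
    k=l[r,r];return c[k]+[u-r,v-r],st[k]
b3,s3=blob(cv2.imread("pics/w6.png"),253,186);b4,s4=blob(cv2.imread("pics/w7.png"),253,133)
print(b3,s3,b4,s4,tri([(wcam("w6"),b3),(wcam("w7"),b4)]))
```

```text
15.275
[252.3593 185.4251] [  5   7  22  19 334] [252.3417 132.518 ] [  6   7  19  18 278] (array([0.5193, 0.0038, 0.1079]), [np.float64(1.751123867477651e-05), np.float64(1.7511238674783095e-05)])
```

View pics/w7b.png

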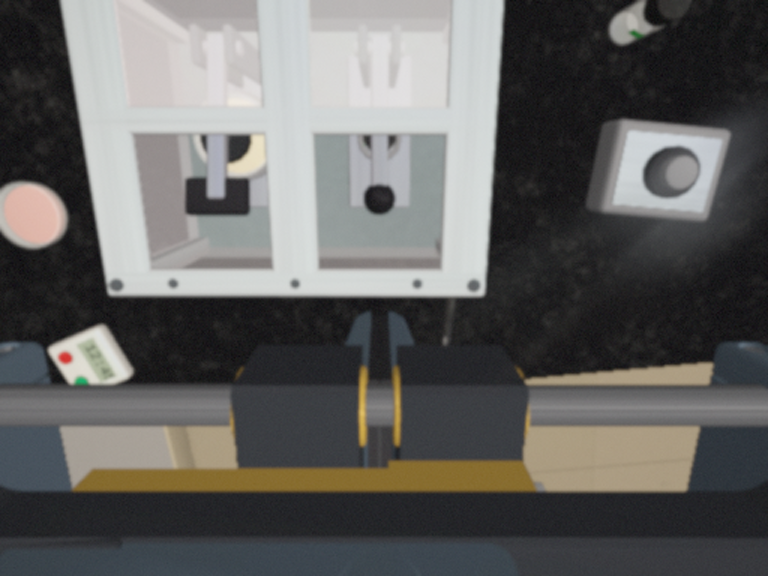

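View pics/e_s.png

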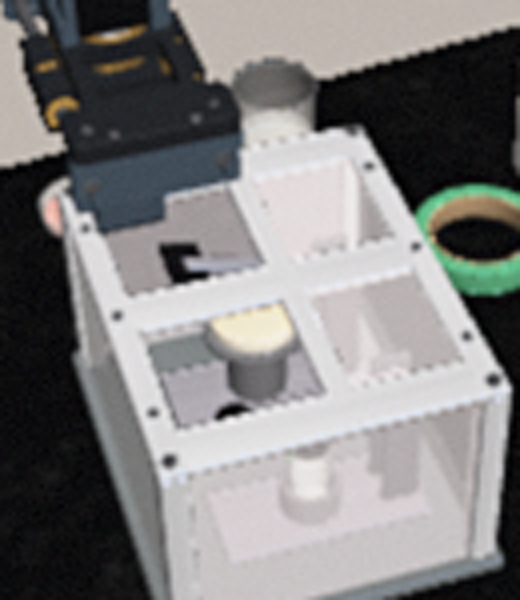

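Run:
```python
from h import *
P=[.5200,.0033]
ctrl.move_l(P+[.20],vel=.25)
ctrl.move_l(P+[.088],vel=.15)
f0=T(ctrl.current_contact_force())
h=ctrl.move_l(P+[.074],vel=.02,contact_N=24)
print(h,ctrl.current_t(),ctrl.current_tool_pos(),T(ctrl.current_contact_force())-f0)
ctrl.move_l(P+[.20],vel=.2)
snap("w8")
print(ctrl.current_t())
w=cam("wrist",ctrl.current_tool_pos(),ctrl.current_eef_rot())
def blob(im,u,v,r=16):
    g=cv2.cvtColor(im[v-r:v+r+1,u-r:u+r+1],cv2.COLOR_BGR2GRAY)
    m=(g<70).astype(np.uint8);n,l,st,c=cv2.connectedComponentsWithStats(m)
    k=l[r,r];return c[k]+[u-r,v-r],st[k]
print(blob(cv2.imread("pics/w8.png"),253,186))
# button: blob in w8 right side
cv2.imwrite("pics/w8c.png",cv2.resize(cv2.imread("pics/w8.png")[100:210,390:512],None,fx=5,fy=5,interpolation=cv2.INTER_CUBIC))
cv2.imwrite("pics/w7c.png",cv2.resize(cv2.imread("pics/w7.png")[70:160,390:500],None,fx=5,fy=5,interpolation=cv2.INTER_CUBIC))
```

```text
True 17.0833 [0.5206 0.0033 0.0823] [-6.0386  0.1091 24.719 ]
17.875
(array([252.3724, 185.4505]), array([  5,   7,  22,  19, 333], dtype=int32))
```

View pics/w8c.png

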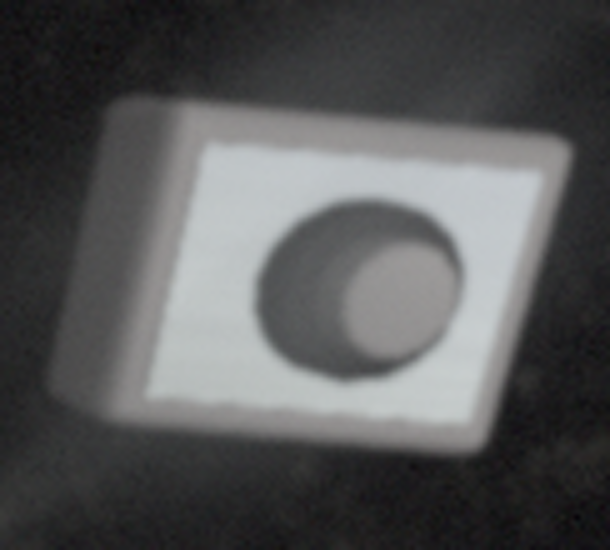

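View pics/w7c.png

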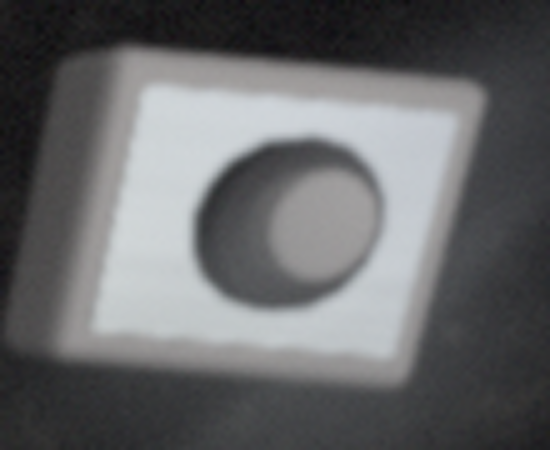

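Run:
```python
from h import *
z=lambda x,y,ox,oy:((x+.5)/5+ox-.5,(y+.5)/5+oy-.5)
a=z(401,301,390,100);b=z(325,225,390,70)
t=cam("top");s=cam("scene")
ta=((694+.5)/3.8+180-.5,(305+.5)/3.8+145-.5);sa=((280+.5)/2.7+180-.5,(478+.5)/2.7+130-.5)
x=tri([(wcam("w8"),a),(wcam("w7"),b),(t,ta),(s,sa)]);print(x,tri([(wcam("w8"),a),(t,ta)]),atz(wcam("w8"),a,.06))
B=[float(x[0][0]),float(x[0][1])]
R=R0
ctrl.goto(B+[.14],R); print(ctrl.current_t(),ctrl.current_tool_pos())
snap("w9");sc=ctrl.read_camera("scene")
cv2.imwrite("pics/f_s.png",cv2.resize(sc[160:370,200:370],None,fx=2.8,fy=2.8,interpolation=cv2.INTER_CUBIC))
```

```text
(array([ 0.5122, -0.2473,  0.0568]), [np.float64(0.000543150457305206), np.float64(0.0004505838495047856), np.float64(0.0015206694926806863), np.float64(0.0009962906516919974)]) (array([ 0.513 , -0.2449,  0.0612]), [np.float64(0.00023105770342564817), np.float64(0.000231057703425523)]) [ 0.5125 -0.2456  0.06  ]
18.8833 [ 0.5123 -0.2463  0.14  ]
```

View pics/f_s.png

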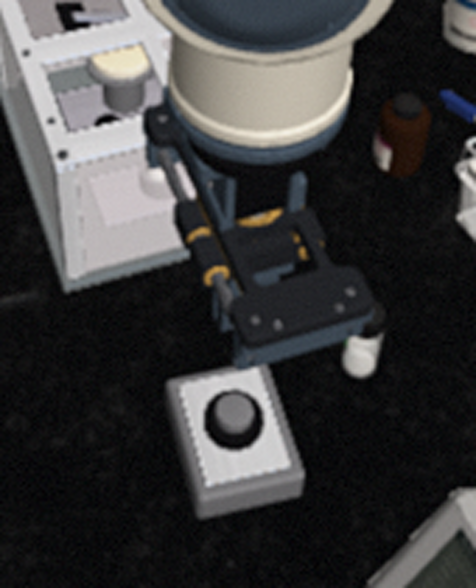

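View pics/w9.png

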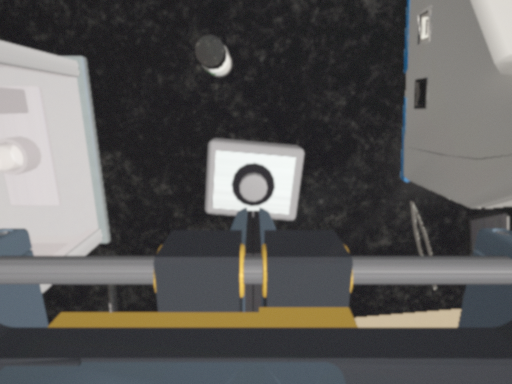

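Run:
```python
from h import *
b=atz(wcam("w9"),(253.8,187),.06);print(b)
B=[float(b[0]),float(b[1])]
ctrl.move_l(B+[.045],vel=.12)
f0=T(ctrl.current_contact_force());print(ctrl.current_t(),f0)
h=ctrl.move_l(B+[.010],vel=.02,contact_N=14)
print(h,ctrl.current_t(),ctrl.current_tool_pos(),T(ctrl.current_contact_force())-f0)
snap("w10")
```

```text
[ 0.5135 -0.2474  0.06  ]
19.925 [ 0.9324  0.07   -0.312 ]
True 21.1167 [ 0.5135 -0.2474  0.02  ] [-3.4433  1.5653 12.9483]
```

Run:
```python
from h import *
B=[.5135,-.2474]
f=T(ctrl.current_contact_force());print(f)
h=ctrl.move_l(B+[.014],vel=.02,contact_N=8)
p=ctrl.current_tool_pos();print(h,p,ctrl.current_contact_force())
z=p[2]
for k in range(1,10):
    ctrl.move_l(B+[z+.001*k],vel=.02);print(round(z+.001*k,4),ctrl.current_tool_pos()[2],ctrl.current_contact_force()[2])
ctrl.move_l(B+[.14],vel=.2);print(ctrl.current_t())
ctrl.sleep(.1);snap("w11");print(ctrl.current_t())
a=cv2.imread("pics/w11.png");cv2.imwrite("pics/w11b.png",cv2.resize(a,None,fx=1.5,fy=1.5))
sc=ctrl.read_camera("scene");cv2.imwrite("pics/g_s.png",cv2.resize(sc[100:350,150:370],None,fx=2.4,fy=2.4,interpolation=cv2.INTER_CUBIC))
```

```text
[-2.8064  1.3649 15.0905]
True [ 0.5136 -0.2474  0.0198] [-5.1447  2.2368 21.848 ]
0.0208 0.020912990918429103 5.122864328350107
0.0218 0.021776340747821504 4.01563164278418
0.0228 0.022814877404477997 2.7270199668185993
0.0238 0.023835973874367665 2.723732313855242
0.0248 0.024845646714420383 1.6505033122345607
0.0258 0.025836192189701956 1.4250512325929432
0.0268 0.026774334018671728 -0.28713099009761717
0.0278 0.02782591943342616 0.5996949606725429
0.0288 0.028888953938032348 -0.12145109011296312
24.3333
24.4833
```

View pics/g_s.png

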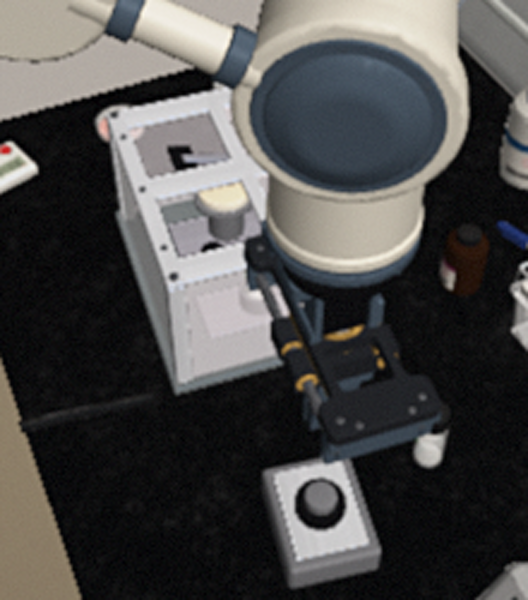

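View pics/w11b.png

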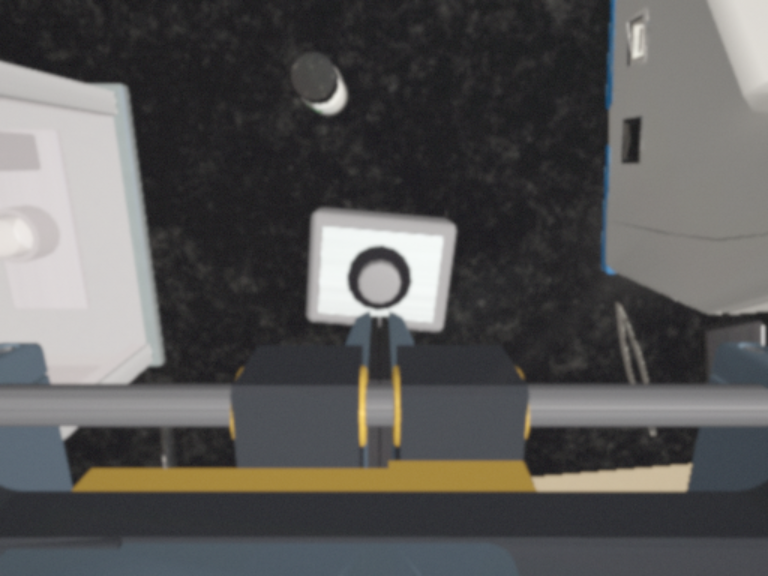

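Clean 6 mm spring stroke with a hard stop at about 5 N; the button is back up. The lever is still down, the paddle is up, and the bystanders seen haven't moved. Handing in.

Run:
```python
from h import *
print(ctrl.current_contact_force(),ctrl.current_t());ctrl.sign_off()
```

```text
[-0.0047  0.2111 -0.1631] 24.5333
the job is handed in; nothing more can be done
```

The vial lever is pressed down to its stop and left down. After that I pressed the start button fully once and it came back up. I handed the job in at about 24.5 s.

**Lever:**
- It met a hard stop at the same height on two presses, at 17 N and then 25 N.
- Afterwards I measured the ball's centre at z ≈ 0.108 m, against a nominal 0.105 m; that is within my measuring error. It started at about 0.135 m.
- The gripper went through the window near its centre. The pictures and the forces showed no touch on the guard.

**Button:**
- The hard stop came after about 6 mm of travel. The spring force was about 5 N just before the stop and fell to zero on release.
- The last picture shows the button up, the lever still down and the paddle lever up. The spare vial and dye bottle look unmoved. I did not re-measure the other loose items, but the gripper did not come near them.

**Disagreement with the text:** in the pictures the real fingertips sit about 33–35 mm behind the stated TCP. My first lever press, set by the stated TCP, therefore only reached the top of the ball and moved the lever little or not at all. I measured the offset from the wrist and scene cameras, repeated the press, and used the same offset for the button.

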